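# Empty a scoop of spent battery packs into the drop bin

### The job

Lift the loaded flat scoop by its bridge without spilling the packs, and set it down on the ledge in front of the drop bin with its lip reaching just over the bin's near rim, and let go. Then take it again by its tail handle and tip it with the blade's front edge pressed on that rim, kept on the rim until all three battery packs have slid into the bin. Finally lay the empty scoop back down level on the ledge, lip over the rim, and let go, leaving the bottle, the jar and the grey screwdriver where they are.

Things in the scene. Friction and masses are not known exactly. Their poses are not given: they have to be found in the camera images.
- scoop: Flat sheet-steel scoop, 200 mm long overall, 130 mm wide, 0.32 kg, lying flat on the bench at the start. Origin: centre of the underside of its blade; x points to the front edge (lip), y across, z up. Blade 120 x 130 mm (x -60 to +60), 4 mm thick, open at the front, with side and back walls up to 20 mm above the underside. Balances about under its bridge, loaded or empty.
- scoop_bridge (a point): Middle of the bridge, a black square bar 16 x 16 mm in section, 130 mm long, that spans the blade crosswise (along the scoop's y) on two posts. The point lies at the bar's centre: scoop frame x = -10 mm, z = 70 mm. The gap between the packs' tops and the bar is 48 mm.
- scoop_tail (a point): Grip point of the black tail handle, a straight bar along the scoop's x from x = -58 to -140 mm, 22 mm wide (y) and 20 mm high (z 10 to 30 mm). The point is at its centre line, scoop frame x = -112 mm, z = 20 mm. When the scoop lies on the ledge the handle sticks out clear behind it.
- scoop_lip (a point): Middle of the scoop's front edge, at the underside: scoop frame x = +60 mm, z = 0.
- pack0: Hard-cased black battery pack, 64 x 34 x 10 mm, about 45 g, lying flat and loose on the scoop's blade, its length along the scoop; one of three alike side by side. Origin: centre of its underside. It slides on the polished blade once tipped some 18 to 26 degrees; a tip of 40 degrees or more clears it surely.
- pack1: Hard-cased black battery pack, 64 x 34 x 10 mm, about 45 g, lying flat and loose on the scoop's blade, its length along the scoop; one of three alike side by side. Origin: centre of its underside. It slides on the polished blade once tipped some 18 to 26 degrees; a tip of 40 degrees or more clears it surely.
- pack2: Hard-cased black battery pack, 64 x 34 x 10 mm, about 45 g, lying flat and loose on the scoop's blade, its length along the scoop; one of three alike side by side. Origin: centre of its underside. It slides on the polished blade once tipped some 18 to 26 degrees; a tip of 40 degrees or more clears it surely.
- bin: Bare-metal grey open-topped drop bin fixed to the bench, 180 x 180 mm outside, walls 6 mm. Origin: centre of its underside; x points away from the ledge, z up. Near wall (x = -90 to -84 mm, beside the ledge) and side walls are 80 mm high, far wall 120 mm.
- bin_rim (a point): Middle of the top of the bin's near wall, the rim on which the scoop's edge is pressed: bin frame x = -87 mm, z = 80 mm.
- ledge: Fixed aluminium ledge on a foot, standing before the bin's near wall. Origin: centre of its underside, at bin frame x = -142.5 mm, y = 0, with the same axes as the bin. Its flat top is 95 mm (x) by 100 mm (y), 80 mm high, level with the bin's rim, and ends 5 mm before the near wall. The scoop belongs on it pointing along +x of the bin, its lip some 10 to 20 mm past the rim.
- bottle: White plastic bottle, 56 mm across, 120 mm high, standing; a bystander. Origin: centre of its base.
- jar: Clear jar, 60 mm across, 70 mm high, standing; a bystander. Origin: centre of its base.
- driver: Grey-handled screwdriver, 160 mm long, lying on the bench between the scoop and the ledge; a bystander.
Things that resemble listed ones, but are neither listed nor needed, are in the scene too. Leave any purple or red look-alike of the pack1 alone.

How it is judged:
By the outcome, as a careful person would: the job done as asked, in the order asked, and still so for the second after the job is handed in, with the robot touching nothing.
It also fails if it takes over 58 s, if anything falls off the work surface, if the arm or the gripper's body presses on something with over 40 N, if the wrist force passes 120 N, or if a joint passes its speed limit or range.

### The arm

A 6-joint arm with a two-finger parallel gripper is mounted at the origin on the work surface. World frame = base frame: x ahead of the robot, y to its left, z up, the work surface at z = 0. Lengths are in mm, angles in rad, forces in N, time in s.
With the tool pointing down it reaches from about 300 to 775 mm from the base axis. Payload 14.6 kg.
Tool frame: the origin (TCP) lies between the finger pads; the fingertips stand 25 mm ahead of it and the grasp point (between the pads) lies 6 mm ahead of it; z points along the fingers, y is the line along which they close (so a half turn about z gives the same grasp; the last joint's range is limited). The gripper opens to 94 mm and grips with 3 to 60 N. Pads are 16 mm wide; open, the fingers measure 119 mm over their backs; the gripper's body (75 mm by 177 mm) begins 78 mm behind the grasp point.
Start: joints at [-0.067, 0.3, 1.521, -0, 1.321, -0.067], TCP at [549.99, -0.002, 230.446] pointing down, gripper open.
Joint ranges: [-3.03, 3.03], [-0.79, 2.21], [0.23, 2.52], [-1.04, 4.18], [0, 3.07], [-2.55, 2.55]. Speed limits (rad/s): [2.22, 2.22, 2.57, 3.14, 3.14, 3.14].

### API

Orientations are given as [roll, pitch, yaw] about the fixed x, y, z axes, in that order (R = Rz(yaw) Ry(pitch) Rx(roll)).
In Python, from station import read_state, read_camera, get_calibration, finish_job gives the robot as it stands.
- The arm moves only by the tool drive_tool, never from a script. Its argument "plan" is a list of rows, each a list of 5 numbers: the finger opening in mm, from 0 to 94, then the shift along the world's x, y, z in mm, then the turn about the world's z in rad. A call has 1 to 5 rows; each row is the pose to reach, as a shift and turn from the pose commanded when the call began; what a row does not reach only later rows make up. A row lasts 1/8 s, in which the tool goes at most 62.5 mm and 10.7 degrees, less where a joint would pass 70% of its speed; a pose out of reach is approached as far as the arm can. A call with a gripper value outside its range is refused whole. The fingers move at their own pace and stop on an object; "force" is the grip in N (left out, the last holds). Time passes only in rows, so rows that repeat a pose let the fingers close. It gives the time, the measured TCP pose, the force, the opening and the grip force at its end, in the units of the state.
- read_state(): the state, without advancing time (a new reading comes with each control period).
- read_camera(name): name is "scene" or "side" or "wrist"; returns the picture (384x512x3 uint8, red, green, blue); there is no depth.
- get_calibration(name): a dict with "intrinsics" (3x3 intrinsics, pixels), "extrinsics" (4x4, takes a point from camera to world coordinates); the wrist camera has in their place "mount" (4x4, takes a point from camera to tool coordinates, whose origin is the TCP and whose axes are the flange's). Camera axes: x right, y down, z forward; pixel columns grow to the right and rows downward; lengths in mm; the calibration is good to about 2 mm. A picture is of the moment at which its call begins: read the wrist's pose just before it. get_calibration takes no time and is no camera call.
- finish_job(): hands the job in; it is judged then, once.
The state is a dict: "t": time; "joint_positions": joint angles; "qd": joint speeds; "joint_torque": joint torques, N m; "eef_pos": TCP position; "ee_rot": TCP orientation; "force": force on the tool from outside, world axes, zero at the start; "ft_torque": the same for the moment, N m; "opening": finger opening in mm; "grasp_force": force on a finger pad.
Only numpy, scipy, OpenCV 4.12 (cv2) and the standard library are available. Lean on these libraries where they do the work, as an engineer would, in place of code of your own. Each camera call takes 0.05 s, during which the arm holds its last target. There are 200 camera calls.

## Working session

There is one attempt and no reset: what is moved stays moved. The work goes in short steps, Python scripts to look and compute and a tool call to move; the robot and the scene stay as the last step left them, time stands still between calls to the robot, and variables do not carry over. Pictures are saved under pics/ and viewed, at most 10 in all, crops included, and the job is handed in when it is done.

Besides the shell and the picture viewer there is one more tool, called in YAML: its name, and indented under it one key for each argument. drive_tool: Moves the arm, as the interface text tells. Its arguments: {"type":"object","properties":{"plan":{"type":"array"},"force":{"type":"number"}},"required":["plan"]}

```bash
ls; mkdir -p pics; python3 - <<'E'
from station import *
import cv2,numpy as np
a=read_camera("scene");b=read_camera("side");c=read_camera("wrist")
for n,i in zip("abc",(a,b,c)): cv2.imwrite(f"pics/{n}0.png",i[:,:,::-1])
cv2.imwrite("pics/ab0.png",cv2.resize(np.vstack([a,b]),None,fx=.78,fy=.78)[:,:,::-1])
s=read_state();print(s)
for n in("scene","side","wrist"):print(n,get_calibration(n))
E
```

```text
pics
{'t': 0.15, 'joint_positions': array([-6.65945332e-02,  3.00290997e-01,  1.52142782e+00, -1.45782317e-05,
        1.32067268e+00, -6.65925046e-02]), 'qd': array([-0.00088782, -0.00101167, -0.00326936, -0.0007159 , -0.0011932 ,
        0.00102702]), 'joint_torque': array([-2.50185103e-04, -5.31960297e+01, -3.52822959e+01,  7.07691838e-02,
        2.35654798e-02, -3.66386917e-05]), 'eef_pos': array([5.49831264e+02, 7.84963876e-03, 2.30049948e+02]), 'ee_rot': array([-3.14079464e+00, -3.90673057e-05,  1.57079790e+00]), 'force': array([-0.5365038 ,  0.08840514,  0.45928237]), 'ft_torque': array([-0.01541012,  0.03914454,  0.02070225]), 'grasp_force': 0.0, 'opening': 93.82488820614867}
scene {'intrinsics': array([[370.97096658,   0.        , 259.69095495],
       [  0.        , 370.97096658, 190.84216152],
       [  0.        ,   0.        ,   1.        ]]), 'extrinsics': array([[ 7.76467941e-01,  4.61923458e-01, -4.28630676e-01,
         1.03026955e+03],
       [ 6.30097528e-01, -5.59794731e-01,  5.38151433e-01,
        -5.11884173e+02],
       [ 8.63957723e-03, -6.87936464e-01, -7.2
[... 483 characters left out ...]
,
       [ 2.58940822e-03, -8.53978688e-01, -5.20301543e-01,
         6.58340780e+02],
       [ 0.00000000e+00,  0.00000000e+00,  0.00000000e+00,
         1.00000000e+00]])}
wrist {'intrinsics': array([[316.76318606,   0.        , 257.54031437],
       [  0.        , 316.76318606, 191.92860566],
       [  0.        ,   0.        ,   1.        ]]), 'mount': array([[ 7.03822975e-04, -9.61796595e-01, -2.73764157e-01,
         8.00057729e+01],
       [ 9.99999667e-01,  5.64103905e-04,  5.89081959e-04,
         9.13369830e-01],
       [-4.12145593e-04, -2.73764480e-01,  9.61796673e-01,
        -1.53835006e+02],
       [ 0.00000000e+00,  0.00000000e+00,  0.00000000e+00,
         1.00000000e+00]])}
```

View pics/a0.png

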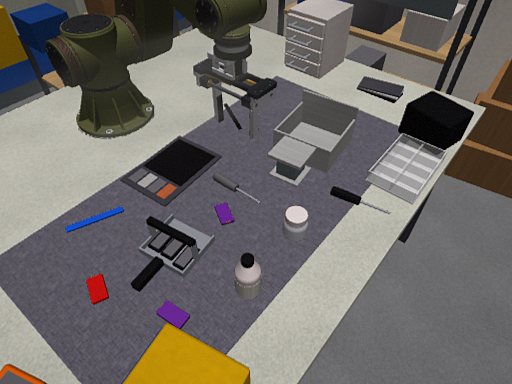

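View pics/b0.png

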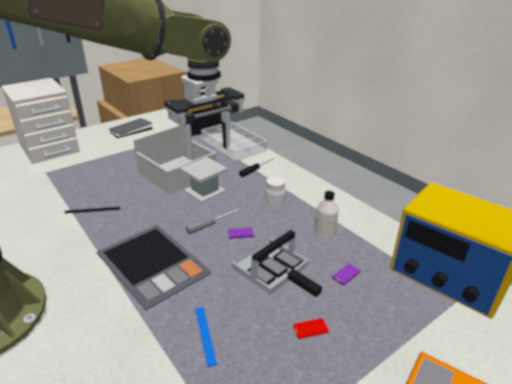

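Scene: scoop at (178,243), bridge (171,232), tail (147,275); look‑alikes are purple blocks (224,213), (173,314), a red block (97,289), and a second black‑handled screwdriver (345,195). The real packs are the black ones under the bridge. The ledge top is at (290,152), the bin at (318,130). A close crop checks this.

```bash
python3 - <<'E'
import cv2,numpy as np
a=cv2.imread("pics/a0.png");b=cv2.imread("pics/b0.png")
f=lambda i,x,y:cv2.resize(i[y:y+75,x:x+100],(400,300),interpolation=cv2.INTER_CUBIC)
cv2.imwrite("pics/crop1.png",np.vstack([np.hstack([f(a,125,212),f(a,262,85)]),np.hstack([f(b,228,222),f(b,130,125)])]))
E
```

```text
(no output)
```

View pics/crop1.png

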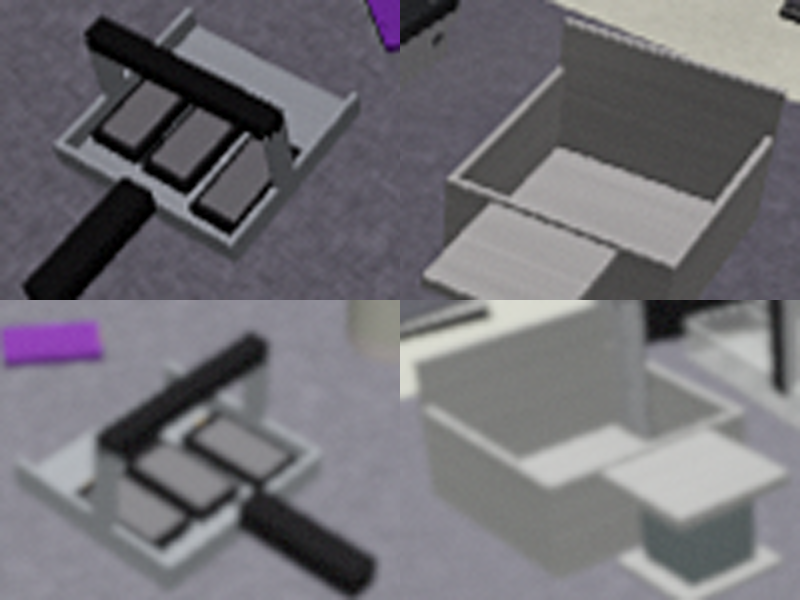

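Crop confirms: three black packs under the black bridge bar, tail handle behind, ledge top level with the bin's near rim. Now casting rays.

```bash
cat > h.py <<'E'
import numpy as np
from station import *
C={n:get_calibration(n) for n in("scene","side")}
def cast(n,u,v,z):
    c=C[n];E=c["extrinsics"];d=E[:3,:3]@np.linalg.solve(c["intrinsics"],[u,v,1.]);o=E[:3,3]
    return (o+d*(z-o[2])/d[2])[:2]
E
python3 - <<'E'
from h import *
a=lambda x,y,ox,oy:(ox+x/4,oy+y/4)
P=[("br",70,"scene",(125,212),[(97,38),(273,118)]),("br",70,"side",(228,222),[(112,143),(258,50)]),
("blade bl br fr fl",20,"scene",(125,212),[(60,145),(232,240),(355,97),(190,12)]),
("blade fl br",20,"side",(228,222),[(18,165),(165,272),(320,152)]),
("tailend",20,"scene",(125,212),[(50,278)]),("tailend",20,"side",(228,222),[(358,272)]),
("ledge",80,"scene",(262,85),[(25,275),(90,205),(215,253)]),("ledge",80,"side",(130,125),[(205,175),(300,130),(388,172),(283,219)]),
("rim",80,"scene",(262,85),[(47,178),(272,265)]),("rim",80,"side",(130,125),[(343,112),(155,187)])]
for nm,z,c,o,l in P: print(nm,c,*[np.round(cast(c,*a(*p,*o),z)) for p in l])
E
```

```text
br scene [ 505. -255.] [ 623. -230.]
br side [ 506. -253.] [ 623. -238.]
blade bl br fr fl scene [ 511. -300.] [ 634. -280.] [ 619. -168.] [ 494. -186.]
blade fl br side [ 487. -190.] [ 502. -305.] [ 633. -284.]
tailend scene [ 576. -358.]
tailend side [ 583. -365.]
ledge scene [576.  93.] [565. 182.] [662. 194.]
ledge side [562. 176.] [654. 196.] [671. 101.] [574.  88.]
rim scene [523. 187.] [698. 208.]
rim side [697. 203.] [524. 181.]
```

drive_tool:
  plan:
    - [94, 14, -244, -20, -1.43]
    - [94, 14, -244, -20, -1.43]
    - [94, 14, -244, -20, -1.43]
    - [94, 14, -244, -20, -1.43]
    - [94, 14, -244, -20, -1.43]
  force: 40

```text
t: 0.78
eef_pos: [563.2, -247.5, 209.1]
ee_rot: [-3.14, 0.001, 0.623]
force: [0.1, 0.9, -1.4]
opening: 93.7
grasp_force: 0.0
```

drive_tool:
  plan:
    - [94, 0, 0, 0, -0.5]
    - [94, 0, 0, 0, -0.5]
    - [94, 0, 0, 0, -0.5]
    - [94, 0, 0, 0, -0.5]

```text
t: 1.27
eef_pos: [563.9, -244.0, 210.2]
ee_rot: [-3.141, 0.0, 0.134]
force: [0.1, 0.1, 0.4]
opening: 94.1
grasp_force: 0.0
```

```bash
cat >> h.py <<'E'
import cv2
from scipy.spatial.transform import Rotation as R
W=get_calibration("wrist")
def wcast(s,u,v,z):
    r=R.from_euler("xyz",s["ee_rot"]).as_matrix();M=W["mount"]
    d=r@M[:3,:3]@np.linalg.solve(W["intrinsics"],[u,v,1.]);o=r@M[:3,3]+s["eef_pos"]
    return (o+d*(z-o[2])/d[2])[:2]
def shot(n,f):
    s=read_state();i=read_camera(n);cv2.imwrite("pics/"+f,i[:,:,::-1]);return s,i
E
python3 - <<'E'
from h import *
s,i=shot("wrist","w1.png");print(s["eef_pos"],s["ee_rot"])
print("bottle base",cast("scene",247,295,0),"jar",cast("scene",294,236,0))
E
```

```text
[ 563.91040868 -243.98144711  210.16183243] [-3.14130313e+00  4.40823025e-04  1.34100275e-01]
bottle base [ 770.73358898 -225.30009338] jar [757.84262    -33.09796659]
```

View pics/w1.png

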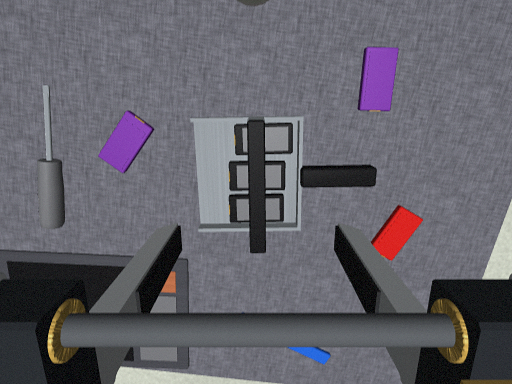

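The bar runs from (257,121) to (258,251), nearly square to the fingers; packs lie behind it as expected.

```bash
python3 - <<'E'
from h import *
s=read_state()
i=cv2.imread("pics/w1.png");m=(i[115:256,240:275].max(2)<40)
for r in (5,35,60,100,130):
    x=np.where(m[r])[0];print(r+115,x.min()+240,x.max()+240)
a=wcast(s,257,121,78);b=wcast(s,258,251,78);print(a,b,(a+b)/2,np.degrees(np.arctan2(*(a-b)[::-1])))
print(wcast(s,302,176,20),wcast(s,376,176,20))
E
```

```text
120 249 262
150 242 264
175 249 264
215 250 265
245 250 265
[ 627.76327893 -234.66994002] [ 503.04913922 -252.78894766] [ 565.40620908 -243.72944384] 8.266340865428788
[ 571.97134071 -292.73815478] [ 583.22659202 -374.31336515]
```

drive_tool:
  plan:
    - [94, 1, 0, -50, 0.007]
    - [94, 1, 0, -100, 0.007]
    - [94, 1, 0, -134, 0.007]
    - [94, 1, 0, -134, 0.007]
    - [0, 1, 0, -134, 0.007]
  force: 45

```text
t: 1.95
eef_pos: [565.7, -244.3, 78.1]
ee_rot: [3.14, -0.002, 0.142]
force: [0.6, -0.6, 0.7]
opening: 86.8
grasp_force: 0.0
```

drive_tool:
  plan:
    - [0, 0, 0, 0, 0]
    - [0, 0, 0, 0, 0]
    - [0, 0, 0, 0, 0]
    - [0, 0, 0, 0, 0]
    - [0, 0, 0, 0, 0]

```text
t: 2.58
eef_pos: [565.0, -244.0, 76.5]
ee_rot: [-3.142, 0.0, 0.14]
force: [0.2, -0.4, -0.1]
opening: 37.5
grasp_force: 0.0
```

drive_tool:
  plan:
    - [0, 0, 0, 0, 0]
    - [0, 0, 0, 0, 0]
    - [0, 0, 0, 0, 0]
    - [0, 0, 0, 0, 0]
    - [0, 0, 0, 0, 0]

```text
t: 3.2
eef_pos: [565.0, -243.9, 76.4]
ee_rot: [-3.141, 0.0, 0.14]
force: [-1.0, 1.6, -0.1]
opening: 15.6
grasp_force: 45.0
```

drive_tool:
  plan:
    - [0, 0, 0, 3, 0]
    - [0, 0, 0, 8, 0]
    - [0, 0, 0, 15, 0]
    - [0, 0, 0, 25, 0]
    - [0, 0, 0, 35, 0]

```text
t: 3.82
eef_pos: [565.1, -244.0, 112.4]
ee_rot: [3.141, -0.0, 0.14]
force: [0.2, 0.4, -4.0]
opening: 15.7
grasp_force: 45.0
```

drive_tool:
  plan:
    - [0, 0, 3, 20, 0]
    - [0, 1, 12, 45, 0]
    - [0, 4, 28, 66, 0]
    - [0, 7, 50, 78, 0]
    - [0, 10, 75, 80, 0]

```text
t: 4.45
eef_pos: [575.3, -167.7, 192.9]
ee_rot: [3.141, -0.001, 0.14]
force: [0.1, 0.0, -3.7]
opening: 15.6
grasp_force: 45.0
```

drive_tool:
  plan:
    - [0, 4, 28, 2, 0]
    - [0, 8, 56, 2, 0]
    - [0, 12, 86, 2, 0]
    - [0, 16, 116, 2, 0]
    - [0, 20, 146, 2, 0]

```text
t: 5.08
eef_pos: [594.8, -21.1, 193.7]
ee_rot: [-3.141, 0.0, 0.141]
force: [0.6, 0.7, -5.1]
opening: 15.9
grasp_force: 45.0
```

drive_tool:
  plan:
    - [0, 4, 30, 0, 0]
    - [0, 8, 58, 0, 0]
    - [0, 11, 80, 0, 0]
    - [0, 12, 92, 0, 0]
    - [0, 12, 97, 0, 0]

```text
t: 5.7
eef_pos: [606.9, 74.4, 193.4]
ee_rot: [3.142, 0.0, 0.141]
force: [0.6, -0.1, -4.6]
opening: 15.6
grasp_force: 45.0
```

```bash
python3 - <<'E'
from h import *
s,w=shot("wrist","w2.png");_,b=shot("side","b2.png");print(s["eef_pos"],s["ee_rot"])
bb=cv2.resize(b[90:234,110:302],(384,288),interpolation=cv2.INTER_CUBIC)
cv2.imwrite("pics/c2.png",np.hstack([w[:,80:464],np.vstack([bb,bb[:96]*0])])[:,:,::-1])
E
```

```text
[606.89881145  74.40838669 193.40662343] [3.14150862e+00 2.35952479e-04 1.40656876e-01]
```

View pics/c2.png

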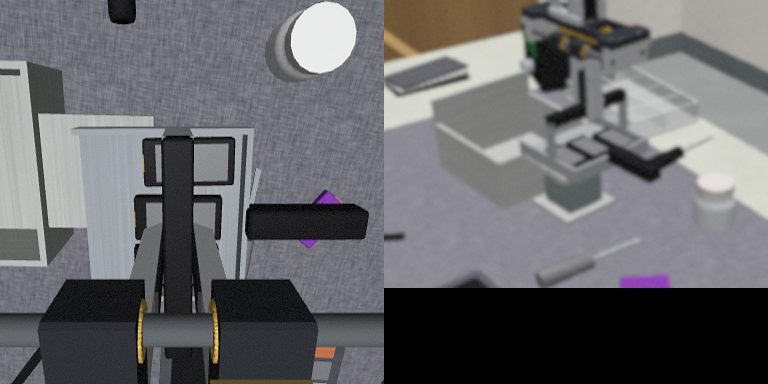

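```bash
python3 - <<'E'
from h import *
s=read_state()
i=cv2.imread("pics/w2.png")
cv2.imwrite("pics/c3.png",cv2.resize(i[45:280,60:260],None,fx=2.5,fy=2.5,interpolation=cv2.INTER_CUBIC))
for n,p in dict(rimA=(106,62),rimB=(127,265),ledA=(119,113),ledB=(127,228),led2=(234,116)).items():print(n,wcast(s,*p,80).round(1))
zb=s["eef_pos"][2]-76
for n,p in dict(lipA=(155,130),).items():print(n,wcast(s,*p,zb+20).round(1))
E
```

```text
rimA [700.  207.4]
rimB [523.8 185.9]
ledA [662.3 196.4]
ledB [561.3 187. ]
led2 [673.1 102.8]
lipA [660.1 149. ]
```

View pics/c3.png

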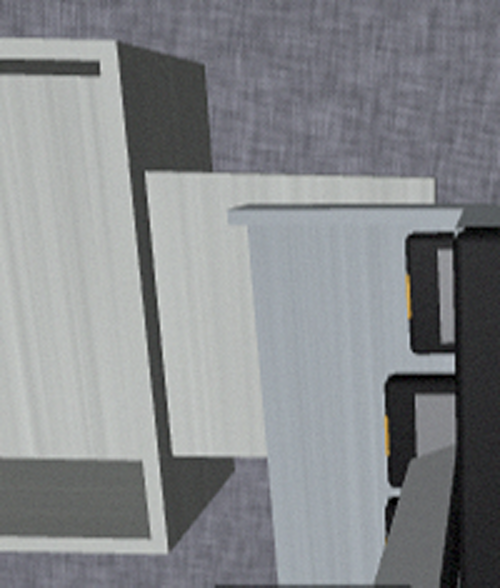

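drive_tool:
  plan:
    - [0, 2, 12, 0, -0.01]
    - [0, 5, 32, 0, -0.018]
    - [0, 8, 52, 0, -0.018]
    - [0, 10, 65, 0, -0.018]
    - [0, 11, 69, 0, -0.018]

```text
t: 6.42
eef_pos: [618.0, 143.9, 193.3]
ee_rot: [3.142, 0.0, 0.123]
force: [0.2, -0.7, -4.5]
opening: 15.9
grasp_force: 45.0
```

drive_tool:
  plan:
    - [0, 0, 0.5, -8, 0]
    - [0, 0, 0.5, -20, 0]
    - [0, 0, 0.5, -28, 0]
    - [0, 0, 0.5, -33, 0]
    - [0, 0, 0.5, -34, 0]

```text
t: 7.05
eef_pos: [617.9, 143.4, 159.1]
ee_rot: [-3.142, 0.0, 0.122]
force: [0.6, -0.3, -4.0]
opening: 15.7
grasp_force: 45.0
```

drive_tool:
  plan:
    - [0, 0, 0, -1, 0]
    - [0, 0, 0, -2, 0]
    - [0, 0, 0, -2.5, 0]
    - [0, 0, 0, -3, 0]
    - [0, 0, 0, -3, 0]

```text
t: 7.68
eef_pos: [618.0, 143.5, 156.5]
ee_rot: [-3.142, -0.0, 0.122]
force: [-0.2, 0.5, -4.2]
opening: 15.6
grasp_force: 45.0
```

drive_tool:
  plan:
    - [0, 0, 0, -0.5, 0]
    - [0, 0, 0, -1, 0]
    - [0, 0, 0, -1, 0]
    - [0, 0, 0, -1, 0]

```text
t: 8.18
eef_pos: [618.0, 143.5, 156.4]
ee_rot: [3.142, -0.001, 0.122]
force: [-4.9, -1.2, 5.8]
opening: 15.5
grasp_force: 45.0
```

drive_tool:
  plan:
    - [30, 0, 0, 0.5, 0]
    - [60, 0, 0, 0.5, 0]
    - [60, 0, 0, 0.5, 0]
    - [60, 0, 0, 0.5, 0]
    - [60, 0, 0, 0.5, 0]

```text
t: 8.8
eef_pos: [618.0, 143.5, 155.9]
ee_rot: [3.142, 0.0, 0.122]
force: [-0.1, -0.6, -0.5]
opening: 59.4
grasp_force: 0.0
```

drive_tool:
  plan:
    - [60, 0, 0, 0, 0]
    - [60, 0, 0, 20, 0]
    - [60, 0, 0, 55, 0]
    - [60, 0, 0, 85, 0]
    - [60, 0, -10, 90, 0]

```text
t: 9.43
eef_pos: [618.5, 133.7, 247.8]
ee_rot: [-3.141, -0.003, 0.123]
force: [0.5, 0.7, 0.2]
opening: 60.1
grasp_force: 0.0
```

drive_tool:
  plan:
    - [60, 12, -91, 0, 0.187]
    - [60, 12, -91, 0, 0.374]
    - [60, 12, -91, 0, 0.56]
    - [60, 12, -91, 0, 0.748]
    - [60, 12, -91, 0, 0.935]

```text
t: 10.05
eef_pos: [629.6, 41.7, 244.2]
ee_rot: [-3.14, 0.001, 1.058]
force: [0.5, 0.6, -0.1]
opening: 60.3
grasp_force: 0.0
```

drive_tool:
  plan:
    - [60, 0, 0, -20, 0.187]
    - [60, 0, 0, -40, 0.374]
    - [60, 0, 0, -50, 0.56]
    - [60, 0, 0, -50, 0.636]
    - [60, 0, 0, -50, 0.636]

```text
t: 10.68
eef_pos: [629.6, 42.0, 194.6]
ee_rot: [-3.14, -0.0, 1.687]
force: [-0.0, 0.3, 0.4]
opening: 59.9
grasp_force: 0.0
```

```bash
python3 - <<'E'
from h import *
s,w=shot("wrist","w4.png");print(s["t"],s["eef_pos"],s["ee_rot"])
E
```

```text
10.675 [629.55866383  41.95177401 194.58185236] [-3.13982363e+00 -1.21167400e-04  1.68700811e+00]
```

View pics/w4.png

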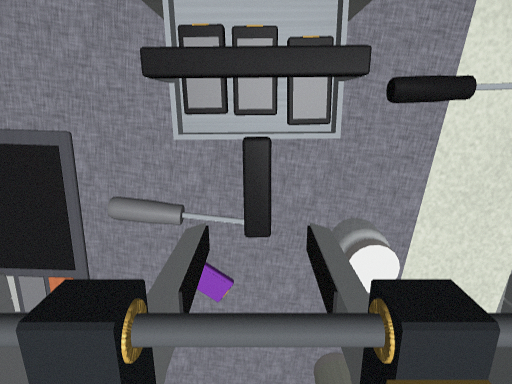

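The handle runs from (257,138) to (258,237), straight between the fingers; all three packs are still on the blade.

```bash
python3 - <<'E'
from h import *
s=read_state()
a=wcast(s,257,138,110);b=wcast(s,257.5,233,110);print(a,b,np.degrees(np.arctan2(*(a-b)[::-1])))
d=(a-b)/np.linalg.norm(a-b);print(np.linalg.norm(a-b),"grip",b+28*d, a-54*d)
E
```

```text
[624.04930696  95.57664125] [633.26695703  19.45137768] 96.90406567328114
76.68129384792597 grip [629.90115307  47.24834449] [630.5405003   41.96820526]
```

drive_tool:
  plan:
    - [60, 0.7, 0, -40, 0.005]
    - [60, 0.7, 0, -75, 0.005]
    - [60, 0.7, 0, -88.5, 0.005]
    - [40, 0.7, 0, -88.5, 0.005]
    - [0, 0.7, 0, -88.5, 0.005]
  force: 14

```text
t: 11.35
eef_pos: [631.4, 42.4, 109.0]
ee_rot: [3.139, 0.0, 1.692]
force: [0.9, -0.5, 0.0]
opening: 43.3
grasp_force: 0.0
```

drive_tool:
  plan:
    - [0, 0, 0, 0, 0]
    - [0, 0, 0, 0, 0]
    - [0, 0, 0, 0, 0]
    - [0, 0, 0, 0, 0]

```text
t: 11.85
eef_pos: [630.8, 42.4, 107.9]
ee_rot: [3.141, 0.0, 1.693]
force: [-1.9, -1.2, 3.0]
opening: 21.8
grasp_force: 14.0
```

drive_tool:
  plan:
    - [0, -0.1, 0.8, 5.6, 0]
    - [0, -0.2, 1.8, 11.2, 0]
    - [0, -0.4, 3, 16.8, 0]
    - [0, -0.5, 4.4, 22.3, 0]
    - [0, -0.7, 5.9, 27.5, 0]

```text
t: 12.48
eef_pos: [629.9, 48.6, 135.3]
ee_rot: [-3.141, -0.0, 1.693]
force: [0.2, 0.8, -2.6]
opening: 21.9
grasp_force: 14.0
```

```bash
python3 - <<'E'
from h import *
s,b=shot("side","b5.png");_,a=shot("scene","a5.png");print(s["eef_pos"],s["force"],s["ft_torque"])
f=lambda i,x,y:cv2.resize(i[y:y+90,x:x+120],(400,300),interpolation=cv2.INTER_CUBIC)
cv2.imwrite("pics/c5.png",np.hstack([f(a,220,85),f(b,150,110)])[:,:,::-1])
E
```

```text
[629.94427185  48.55618622 135.27801464] [ 0.16128806  0.76111144 -2.62451212] [-0.01194205  0.16068424  0.19328544]
```

View pics/c5.png

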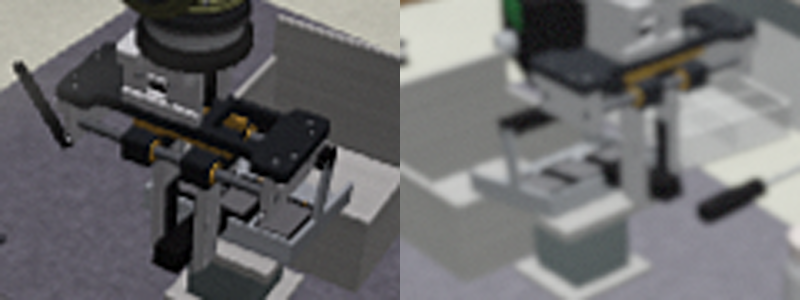

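drive_tool:
  plan:
    - [0, -0.3, 2.3, 6.5, 0]
    - [0, -0.6, 4.8, 13, 0]
    - [0, -0.9, 7.5, 19.5, 0]
    - [0, -1.3, 10.6, 26, 0]
    - [0, -1.7, 13.9, 32, 0]

```text
t: 13.2
eef_pos: [628.3, 62.5, 167.4]
ee_rot: [3.141, 0.0, 1.693]
force: [-0.2, -0.3, -2.6]
opening: 21.9
grasp_force: 14.0
```

drive_tool:
  plan:
    - [0, -0.6, 5.2, 8.5, 0]
    - [0, -1.4, 11.6, 17.5, 0]
    - [0, -2.3, 18.8, 26, 0]
    - [0, -3.2, 26.4, 34.5, 0]
    - [0, -4.3, 34.7, 42, 0]

```text
t: 13.82
eef_pos: [624.0, 97.6, 209.6]
ee_rot: [3.141, 0.0, 1.693]
force: [0.3, 0.6, -2.1]
opening: 22.0
grasp_force: 14.0
```

drive_tool:
  plan:
    - [0, -0.8, 6.5, 5.2, 0]
    - [0, -1.6, 13.3, 10.2, 0]
    - [0, -1.6, 13.3, 10.2, 0]
    - [0, -1.6, 13.3, 10.2, 0]
    - [0, -1.6, 13.3, 10.2, 0]

```text
t: 14.45
eef_pos: [622.4, 110.0, 218.9]
ee_rot: [-3.141, 0.0, 1.693]
force: [0.5, -0.4, -2.4]
opening: 21.9
grasp_force: 14.0
```

```bash
python3 - <<'E'
from h import *
s,b=shot("side","b6.png");_,a=shot("scene","a6.png");_,w=shot("wrist","w6.png");print(s["eef_pos"],s["force"],s["ft_torque"])
f=lambda i,x,y:cv2.resize(i[y:y+90,x:x+120],(400,300),interpolation=cv2.INTER_CUBIC)
cv2.imwrite("pics/c6.png",np.hstack([np.vstack([f(a,240,85),f(b,130,110)]),cv2.resize(w,(400,300)).repeat(1,0) if 0 else np.vstack([cv2.resize(w,(400,300)),np.zeros((300,400,3),np.uint8)])])[:,:,::-1])
E
```

```text
[622.36854144 110.03577018 218.88080708] [ 0.48964533 -0.42539621 -2.39408194] [-0.20128208 -0.10238244  0.00608828]
```

View pics/c6.png

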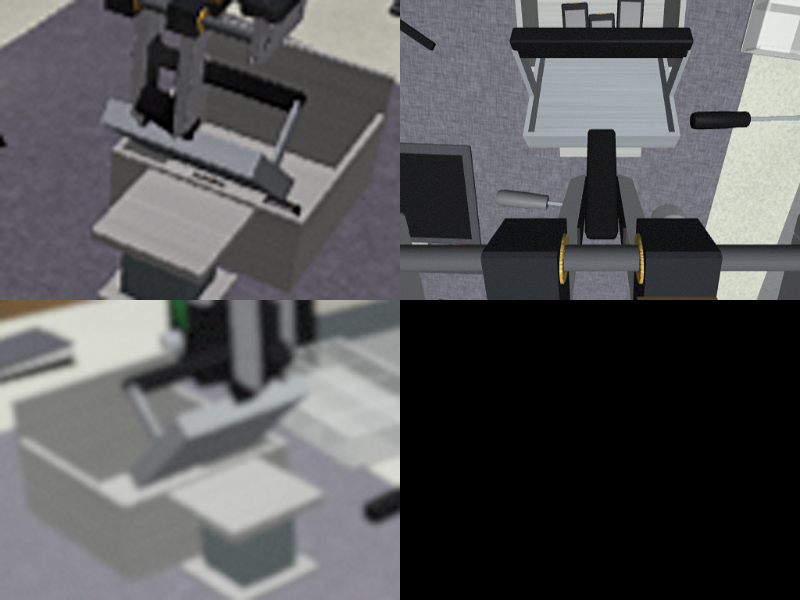

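```bash
python3 - <<'E'
from h import *
s=read_state();r=R.from_euler("xyz",s["ee_rot"]).as_matrix();M=W["mount"]
d=np.array([-.122,.9925,0]);y=np.array([-d[1],d[0],0]);z=np.array([0,0,1.])
def pr(p,n=None):
    if n is None: Rr=r@M[:3,:3];o=r@M[:3,3]+s["eef_pos"];K=W["intrinsics"]
    else: E=C[n]["extrinsics"];Rr=E[:3,:3];o=E[:3,3];K=C[n]["intrinsics"]
    q=K@Rr.T@(p-o);return (q[:2]/q[2]).round(0)
G=s["eef_pos"]-6*z-2*z
for t in (36,42,48,54):
    c,n=np.cos(np.radians(t)),np.sin(np.radians(t))
    P=lambda x,yy,zz:G+d*((x+112)*c+(zz-20)*n)+y*yy+z*(-(x+112)*n+(zz-20)*c)
    print(t,"bar top",pr(P(-10,65,78)),pr(P(-10,-65,78)),"backwall",pr(P(-60,65,20)),pr(P(-60,-65,20)),"tailend",pr(P(-140,0,30)),"lip",P(60,0,0).round(1))
    print("   scene lip",pr(P(60,65,0),"scene"),pr(P(60,-65,0),"scene"),"back",pr(P(-60,65,0),"scene"),pr(P(-60,-65,0),"scene"))
rim=np.array([611.3,199.5,80]);print("scene rim ends",pr(rim+90*y,"scene"),pr(rim-90*y,"scene"))
i=cv2.imread("pics/a6.png")
cv2.imwrite("pics/c7.png",cv2.resize(i[95:165,262:342],None,fx=8,fy=8,interpolation=cv2.INTER_CUBIC))
w=cv2.imread("pics/w6.png");k=w.max(2);print("bar rows col250",np.where(k[:120,200]<45)[0])
for rr in range(30,75,6):
    x=np.where(k[rr,100:420]<45)[0]+100; print(rr,x.min() if len(x) else None,x.max() if len(x) else None,len(x))
E
```

```text
36 bar top [125.  25.] [386.  25.] backwall [150. 165.] [361. 166.] tailend [255. 303.] lip [606.9 236.6  93.7]
   scene lip [288. 122.] [329. 137.] back [272. 118.] [317. 135.]
42 bar top [135.  35.] [377.  35.] backwall [153. 170.] [359. 170.] tailend [255. 300.] lip [608.4 223.7  81. ]
   scene lip [286. 127.] [327. 143.] back [271. 120.] [316. 137.]
48 bar top [143.  45.] [369.  45.] backwall [156. 174.] [356. 174.] tailend [255. 297.] lip [610.2 209.6  69.8]
   scene lip [283. 133.] [324. 149.] back [270. 122.] [315. 139.]
54 bar top [150.  56.] [362.  56.] backwall [158. 179.] [354. 179.] tailend [255. 293.] lip [612.  194.4  60.1]
   scene lip [280. 139.] [321. 154.] back [269. 123.] [314. 140.]
scene rim ends [274. 129.] [331. 151.]
bar rows col250 [36 37 38 39 40 41 42 43 44 45 46 47 48 49 50 51 52 53 54 55 56 57 58 59
 60 61 62 63 64 65 66 67 68 69 70 71 72 73]
30 209 309 7
36 145 370 226
42 143 372 230
48 142 373 232
54 141 374 234
60 143 372 230
66 151 367 217
72 153 365 213
```

View pics/c7.png

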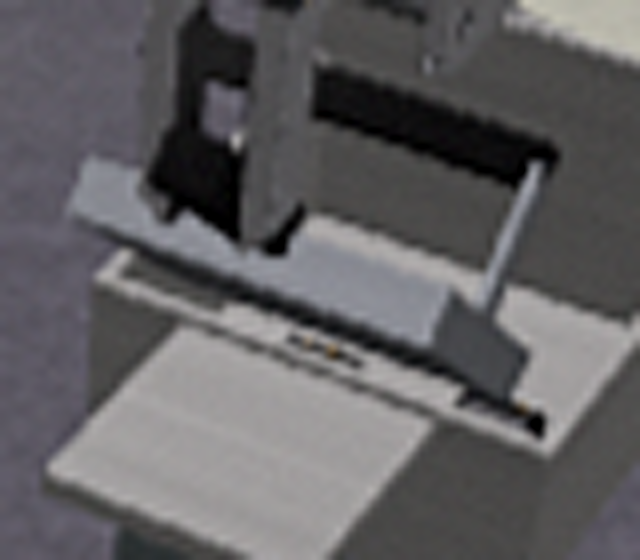

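The packs' apparent size in the wrist view (about 33 px wide, so about 326 mm away) puts all three on the bin floor. The lip may now stand a few mm clear of the rim, so I press down gently to check contact.

drive_tool:
  plan:
    - [0, 0, 0, -1, 0]
    - [0, 0, 0, -2, 0]
    - [0, 0, 0, -3, 0]
    - [0, 0, 0, -3, 0]

```text
t: 15.1
eef_pos: [622.4, 110.3, 216.0]
ee_rot: [-3.141, 0.0, 1.693]
force: [0.3, 0.4, -2.9]
opening: 22.1
grasp_force: 14.0
```

drive_tool:
  plan:
    - [0, 0, 0, -1, 0]
    - [0, 0, 0, -2, 0]
    - [0, 0, 0, -3, 0]
    - [0, 0, 0, -3, 0]

```text
t: 15.6
eef_pos: [622.3, 110.3, 213.0]
ee_rot: [-3.141, 0.0, 1.693]
force: [-0.4, -0.3, -3.4]
opening: 21.9
grasp_force: 14.0
```

drive_tool:
  plan:
    - [0, 1.6, -13, -2.7, 0]
    - [0, 2.6, -21.3, -10.4, 0]
    - [0, 3.6, -29, -18.7, 0]
    - [0, 4.4, -36.1, -27.5, 0]
    - [0, 5.2, -42.6, -36.8, 0]

```text
t: 16.23
eef_pos: [627.7, 67.1, 175.7]
ee_rot: [-3.142, 0.0, 1.693]
force: [0.7, 0.1, 0.2]
opening: 21.7
grasp_force: 14.0
```

drive_tool:
  plan:
    - [0, 0.6, -5.1, -8.5, 0]
    - [0, 1, -8.4, -14.8, 0]
    - [0, 1.8, -14.3, -27.7, 0]
    - [0, 2.3, -19, -41, 0]
    - [0, 2.3, -19, -41, 0]

```text
t: 16.85
eef_pos: [629.4, 48.3, 133.8]
ee_rot: [-3.139, -0.0, 1.692]
force: [-0.2, 0.5, -2.2]
opening: 21.8
grasp_force: 14.0
```

drive_tool:
  plan:
    - [0, 0.2, -2, -7, 0]
    - [0, 0.4, -3.5, -13.5, 0]
    - [0, 0.6, -5, -20, 0]
    - [0, 0.7, -5.8, -26, 0]
    - [0, 0.7, -5.8, -27, 0]

```text
t: 17.48
eef_pos: [630.7, 42.7, 108.3]
ee_rot: [3.142, 0.0, 1.693]
force: [-1.2, -2.5, 3.6]
opening: 21.8
grasp_force: 14.0
```

drive_tool:
  plan:
    - [0, 0, 0, 0, 0]
    - [0, 0, 0, 0, 0]

```text
t: 17.73
eef_pos: [630.6, 42.7, 108.5]
ee_rot: [3.141, 0.0, 1.693]
force: [-0.1, -2.0, 2.0]
opening: 22.0
grasp_force: 14.0
```

drive_tool:
  plan:
    - [40, 0, 0, 0.3, 0]
    - [60, 0, 0, 0.3, 0]
    - [60, 0, 0, 0.3, 0]
    - [60, 0, 0, 0.3, 0]
    - [60, 0, 0, 0.3, 0]

```text
t: 18.35
eef_pos: [630.6, 42.9, 108.6]
ee_rot: [-3.142, -0.0, 1.693]
force: [-0.5, 0.6, -0.2]
opening: 59.8
grasp_force: 0.0
```

drive_tool:
  plan:
    - [60, 0, 0, 15, 0]
    - [60, 0, 0, 45, 0]
    - [60, 0, 0, 75, 0]
    - [60, 0, 0, 87.5, 0]
    - [60, 0, 0, 87.5, 0]

```text
t: 18.98
eef_pos: [630.8, 42.9, 196.8]
ee_rot: [3.14, 0.0, 1.693]
force: [0.1, 0.0, -0.8]
opening: 60.3
grasp_force: 0.0
```

```bash
python3 - <<'E'
from h import *
s,w=shot("wrist","w8.png");print(s["t"],s["eef_pos"],s["ee_rot"])
a=cv2.imread("pics/w4.png")
for i in (a,w):
    k=i.max(2)<45
    col=np.where(k[80:260,257])[0]+80;row=np.where(k[190,235:285])[0]+235;bar=np.where(k[20:100,200])[0]+20;br=np.where(k[60,100:400])[0]+100
    print("handle rows",col.min(),col.max(),"cols",row.min(),row.max(),"bar rows",bar.min(),bar.max(),"bar cols",br.min(),br.max(),"dark on blade",k[85:135,180:335].sum())
print("handle",wcast(s,257,137,110))
# packs: dark blobs on scene inside bin, change vs first picture
_,b=shot("scene","a8.png");a0=cv2.imread("pics/a0.png")
E
```

```text
18.975 [630.76739412  42.87865763 196.84119052] [3.14028547e+00 1.60039137e-04 1.69285599e+00]
handle rows 114 236 cols 244 270 bar rows 26 77 bar cols 141 369 dark on blade 565
handle rows 136 234 cols 244 270 bar rows 46 75 bar cols 144 370 dark on blade 0
handle [624.88871409  96.92185087]
```

drive_tool:
  plan:
    - [60, 0, 0, 60, 0]
    - [60, 0, 10, 110, 0]
    - [60, 0, 40, 120, 0]
    - [60, 0, 70, 120, 0]
    - [60, 0, 70, 120, 0]

```text
t: 19.7
eef_pos: [630.3, 114.5, 314.7]
ee_rot: [-3.14, -0.0, 1.695]
force: [0.3, -0.9, 0.5]
opening: 60.0
grasp_force: 0.0
```

```bash
python3 - <<'E'
from h import *
s,w=shot("wrist","w9.png");print(s["eef_pos"])
k=((w.max(2)<55)*255).astype(np.uint8)
c,h=cv2.findContours(k,cv2.RETR_EXTERNAL,cv2.CHAIN_APPROX_SIMPLE)
for q in c:
    if cv2.contourArea(q)>150:
        (u,v),sz,an=cv2.minAreaRect(q);print("px",round(u),round(v),"size",np.round(sz),round(an),"z12->",wcast(s,u,v,12).round(),"z80->",wcast(s,u,v,80).round())
E
```

```text
[630.33343299 114.49926039 314.73515271]
px 256 304 size [157. 511.] 90 z12-> [ 658. -129.] z80-> [653. -81.]
px 251 217 size [18. 63.] 0 z12-> [632.  23.] z80-> [631.  49.]
px 64 224 size [107.  89.] 2 z12-> [347. -24.] z80-> [388.   9.]
px 250 152 size [ 20. 131.] 90 z12-> [618. 123.] z80-> [619. 134.]
px 372 146 size [17. 59.] 90 z12-> [792. 154.] z80-> [767. 160.]
px 239 54 size [52. 51.] 87 z12-> [589. 251.] z80-> [594. 243.]
px 280 47 size [26. 51.] 2 z12-> [642. 267.] z80-> [639. 256.]
px 40 42 size [104.   9.] 35 z12-> [327. 234.] z80-> [370. 228.]
```

```bash
python3 -c "
from station import *
print(finish_job())"
```

```text
the job is handed in; nothing more can be done
None
```

The job is handed in at about 20 s of the 58 s allowed: all three packs lie on the bin floor, and the empty scoop is released level on the ledge with its lip about 14 mm past the rim. The one doubt is the tip: the lip had lifted about 10 mm off the rim by its end, and I could not see whether every pack had already left the blade by then.

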